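# Make up a garden kit and a windowsill kit at the seed workshop

### The job

Make up the two take-home growing kits. Garden kit, in the black tray with three compartments: pull the bottom seed carton out of the dispenser, leaving the cartons above it in the dispenser, and lay it flat in the large compartment, stand the amber jar in the smallest one and lay the trowel in the long one. Windowsill kit, in the black tray with two compartments: stand the terracotta pot upright in the larger compartment and the round tin in the smaller one; set the pot and the jar down gently, do not let them drop, and let everything rest on the tray floors.

Things in the scene. Friction and masses are not known exactly. Their poses are not given: they have to be found in the camera images.
- carton: BOTTOM seed carton in the dispenser: stiff kraft box 85 (x) x 55 (y) x 20 mm, 40 g, lying on the dispenser's 6 mm floor. Origin: centre of its underside. 34 mm of its -x end sticks out of the mouth, 51 mm is inside under the other cartons. It slides out level along its own -x, with light friction; clear after 55 mm. All cartons look alike
- carton_top: topmost carton in the dispenser, same size; one more like it lies between it and the bottom one. Origin: centre of its underside, 46 mm above the table at the start. These two stay in the dispenser and drop 20 mm when the bottom one is drawn out
- dispenser: white steel dispenser, fixed. Origin: on the table under the middle of the bottom carton's sticking-out part; -x is the draw-out direction. Well: x 17..112 mm, 64 wide (y), 70 high. Floor 6 mm thick, running out to x = -24 as a tongue only 30 wide, so fingers pass on both sides of the carton. Front lips end 29 mm above the table, 3 mm over the bottom carton
- tray_garden: fixed black tray, THREE compartments, 149 (x) x 188 (y) mm. Origin: centre of underside. Floor 4 mm thick; walls 4 thick, tops at 14. Compartments (tray frame, mm): long, for the trowel: x -70.5..-12.5, y -90..90; large, for the carton: x -8.5..70.5, y -19..90 (carton's length along y); smallest, for the jar: x -8.5..70.5, y -90..-23
- tray_window: fixed black tray, TWO compartments, 100 (x) x 174 (y) mm. Origin: centre of underside. Floor 4 mm thick; walls 4 thick, tops at 14. Compartments (tray frame, mm): larger, for the pot: x -46..46, y -9..83; smaller, for the tin: x -46..46, y -83..-13
- pot: small empty terracotta flower pot standing upright: 55 mm high, upright rim band 62 mm across from 37 mm height to the top, tapering below to 44 mm at the foot, wall 4 mm, about 90 g. Origin: centre of its underside, z up
- tin: low round bare-metal seed tin with its lid on (flat raised lid centre), 48 mm across, 30 mm high, about 50 g, standing flat. Origin: centre of its underside, z up
- jar: closed amber glass jar with a black lid and a paper band, 70 mm high, about 90 g, upright. Glass straight-sided, 44 mm across, up to 37 mm height, then a narrowing shoulder; lid 40 mm across from 54 to 70 mm height. Origin: centre of its underside, z up
- trowel: small trowel lying flat, 160 mm long along its y axis, 80 g. Origin: mid-length, under it at table level. Wooden handle of square section 22 x 22 mm from y = -80 to +8, then a thin steel neck, then the blade, 38 wide, under 9 high, from y = +26 to +80. It balances at about y = -3 mm: grip the handle near y = -8 mm
Mind the look-alikes: they are no part of the job. Leave any blue or purple look-alike of the carton alone.

How it is judged:
By the outcome, as a careful person would: the job done as asked, in the order asked, and still so for the second after the job is handed in, with the robot touching nothing.
It also fails if it takes over 136 s, if anything falls off the work surface, if the arm or the gripper's body presses on something with over 40 N, if the wrist force passes 120 N, or if a joint passes its speed limit or range.

### The arm

A 6-joint arm with a two-finger parallel gripper is mounted at the origin on the work surface. World frame = base frame: x ahead of the robot, y to its left, z up, the work surface at z = 0. Lengths are in m, angles in rad, forces in N, time in s.
With the tool pointing down it reaches from about 0.375 to 0.9 m from the base axis. Payload 3.1 kg.
Tool frame: the origin (TCP) lies at the very end of the fingers, on their centre line; the grasp point (between the pads) lies 19 mm behind it (arm.grip_depth is the distance from the TCP to the grasp point, in m); z points along the fingers, y is the line along which they close (so a half turn about z gives the same grasp; the last joint's range is limited). The gripper opens to 87 mm and grips with 3 to 60 N. Pads are 19 mm wide; open, the fingers measure 117 mm over their backs; the gripper's body (75 mm by 190 mm) begins 51 mm behind the grasp point.
Start: joints at [0.977, 0.527, 1.433, -0, 1.181, -0.178], TCP at [0.252, 0.572, 0.223] pointing down, gripper open.
Joint ranges: [-3.08, 3.08], [-0.75, 2.2], [0.22, 2.44], [-1.43, 4.57], [0, 2.65], [-2.85, 2.85]. Speed limits (rad/s): [2.79, 2.79, 3.14, 3.14, 3.14, 3.14].

### API

Orientations are given as a unit quaternion [w, x, y, z].
In Python, from workcell import arm, effector, vision, workorder, spotter gives the robot as it stands. Calls block until the motion is done:
- arm.move_ptp(position, orientation): joint-space move of the TCP to a pose.
- arm.movel(position, rot=None, v=0.15): straight line of the TCP; rot=None keeps the orientation; v is the mean speed in m/s.
- arm.set_joints(angles): joint-space move.
- effector.set_gripper(opening): opening from 0.0 (shut) to 1.0 (fully open); the grip force is fixed at half the most; returns when the fingers have stopped.
- arm.dwell(seconds).
- arm.inverse_kinematics(position, orientation): joint angles nearest the present ones, or None.
- vision.capture(name): name is "side" or "top"; returns the picture (400x640x3 uint8, red, green, blue); there is no depth.
- vision.get_calibration(name): a dict with "intrinsics" (3x3 intrinsics, pixels), "rvec" (rotation vector, rad) and "tvec" (3), from world to camera coordinates, as OpenCV has them. Camera axes: x right, y down, z forward; pixel columns grow to the right and rows downward; lengths in m; the calibration is good to about 2 mm. A picture is of the moment at which its call begins. get_calibration takes no time and is no camera call.
A pose or a line that the arm cannot do raises arm.IKError and nothing moves.
- workorder.sign_off(): hands the job in; it is judged then, once.
Trained networks look in the newest picture that a camera, given by its name, has taken for a name from the list of things; names that differ only in an ending like _2 or _b are one class to them, and where a whole thing is asked for, a point or a joint stands for the part that bears it (a point fixed in the world has none). Each returns a list of dicts, best first, with "score" (0 to 1); they miss things now and then, are a little off and sometimes report something else, mostly with a low value. They report only what shows in the picture. A call takes as long as a camera call. They do not tell look-alikes from the thing itself.
- spotter.cut_out(thing, camera): "mask" (400x640 bool, what is visible of it) and "box" ([left, top, width, height] in pixels, round what is visible of it).
Readings, each from a call of its own:
- arm.read_clock(): time.
- arm.read_qpos(): joint angles.
- arm.read_joint_velocities(): joint speeds.
- arm.read_tau(): joint torques, N m.
- arm.read_tcp_pos(): TCP position.
- arm.read_eef_rot(): TCP orientation.
- arm.read_wrist_force(): force on the tool from outside, world axes, zero at the start.
- arm.read_wrist_torque(): the same for the moment, N m.
- arm.read_gripper_width(): opening from 0.0 (shut) to 1.0 (fully open).
- arm.read_gripper_force(): force on a finger pad.
Only numpy, scipy, OpenCV 4.12 (cv2) and the standard library are available. Lean on these libraries where they do the work, as an engineer would, in place of code of your own. Each camera call takes 0.05 s, during which the arm holds its last target. There are 200 camera calls.

## Working session

There is one attempt and no reset: what is moved stays moved. The work goes in short steps, each a Python script; the robot and the scene stay as the last script left them, time stands still between calls to the robot, and variables do not carry over. Pictures are saved under pics/ and viewed, at most 14 in all, crops included, and the job is handed in when it is done.

```bash
mkdir -p pics; ls; cat > h.py <<'E'
import numpy as np, cv2
from workcell import arm, effector, vision, workorder, spotter
def cal(n):
    c=vision.get_calibration(n); return np.array(c["intrinsics"],float),np.array(c["rvec"],float).ravel(),np.array(c["tvec"],float).ravel()
def save(n,f):
    im=vision.capture(n); cv2.imwrite("pics/"+f,im[:,:,::-1]); return im
def ray(n,uv,z):
    "pixels -> world xy at height z"
    K,r,t=cal(n); R=cv2.Rodrigues(r)[0]; uv=np.atleast_2d(np.asarray(uv,float))
    d=(np.linalg.inv(K)@np.c_[uv,np.ones(len(uv))].T).T@R; o=-R.T@t
    s=(z-o[2])/d[:,2]; return o+s[:,None]*d
def proj(n,P):
    K,r,t=cal(n); return cv2.projectPoints(np.atleast_2d(np.asarray(P,float)),r,t,K,None)[0][:,0]
def down(a):
    "tool down, closing line (tool y) along world angle a"
    # R=Rz(yaw)*Rx(pi): tool y -> (sin yaw,-cos yaw)
    y=a+np.pi/2; return np.array([0,np.cos(y/2),np.sin(y/2),0])
E
python3 - <<'E'
from h import *
for n in ["top","side"]:
    im=save(n,n+"0.png"); K,r,t=cal(n); print(n,K.tolist(),(-cv2.Rodrigues(r)[0].T@t).round(3))
    for th in ["carton","carton_top","dispenser","tray_garden","tray_window","pot","tin","jar","trowel"]:
        for d in spotter.cut_out(th,n)[:4]:
            m=d["mask"]; c=np.argwhere(m).mean(0)[::-1]
            print(n,th,round(d["score"],2),d["box"],c.round(1),m.sum(), im[m].mean(0).round())
print(arm.read_eef_rot(), down(0), arm.read_clock())
E
```

```text
pics
top [[432.164175102703, 0.0, 318.4103513780821], [0.0, 432.164175102703, 203.05168829271113], [0.0, 0.0, 1.0]] [ 0.457 -0.077  1.311]
top carton 0.72 [431.0, 179.2, 27.4, 33.3] [445.2 194.6] 620 [142. 100. 135.]
top carton 0.7 [394.2, 231.9, 19.1, 15.8] [402.9 240. ] 283 [159. 129.  95.]
top carton 0.67 [437.0, 232.2, 20.7, 26.0] [446.7 244.6] 608 [ 95. 112. 151.]
top carton_top 0.83 [398.0, 204.1, 15.0, 35.6] [406.1 218.6] 559 [195. 161. 121.]
top carton_top 0.47 [271.0, 190.6, 71.7, 56.6] [306.7 217.3] 3127 [55. 52. 49.]
top dispenser 0.59 [167.6, 218.1, 64.0, 41.6] [199.6 237.3] 1943 [42. 40. 38.]
top dispenser 0.56 [391.3, 201.2, 25.0, 49.1] [398.3 217.9] 200 [126. 116. 103.]
top tray_garden 0.59 [271.5, 188.1, 67.7, 61.3] [307.  217.3] 3127 [55. 53. 50.]
top tray_window 0.89 [167.7, 219.3, 63.9, 36.0] [199.2 237.2] 1867 [40. 39. 36.]
top pot 0.88 [254.4, 135.3, 21.6, 25.9] [265.  149.4] 350 [131.  68.  39.]
top tin 0.64 [256.4, 134.3, 20.1, 27.5] [264.9 149.4] 338 [131.  67.  38.]
top jar 0.6 [327.0, 151.8, 17.7, 12.8] [334.5 156.9] 205 [63. 56. 49.]
top trowel 0.7 [178.9, 
[... 556 characters left out ...]
6.7] [387.3 269.7] 733 [127. 120. 112.]
side tray_garden 0.92 [256.4, 191.7, 87.2, 56.5] [297.4 219.7] 2532 [38. 37. 37.]
side tray_window 0.73 [186.7, 166.5, 53.7, 32.5] [214.5 182.2] 1053 [40. 39. 38.]
side pot 0.58 [252.2, 153.8, 37.3, 19.5] [272.4 163.3] 277 [113.  88.  69.]
side tin 0.87 [398.5, 228.9, 19.7, 24.6] [409.2 238.9] 327 [122. 118. 114.]
side jar 0.63 [360.2, 182.7, 16.7, 34.5] [365.3 198.8] 378 [76. 62. 52.]
side trowel 0.83 [255.3, 155.1, 32.8, 19.1] [271.7 163.1] 231 [109.  83.  63.]
side trowel 0.18 [255.9, 194.7, 87.3, 53.3] [297.5 219.8] 2638 [42. 41. 40.]
[ 4.72611405e-06  2.06391993e-01  9.78469389e-01 -2.68221932e-06] [0.         0.70710678 0.70710678 0.        ] 1.0
```

View pics/top0.png

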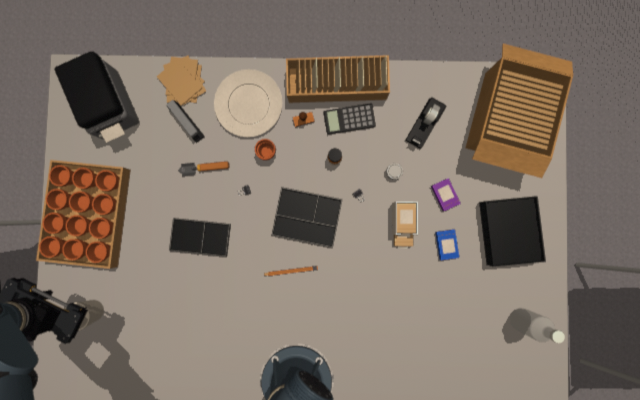

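View pics/side0.png

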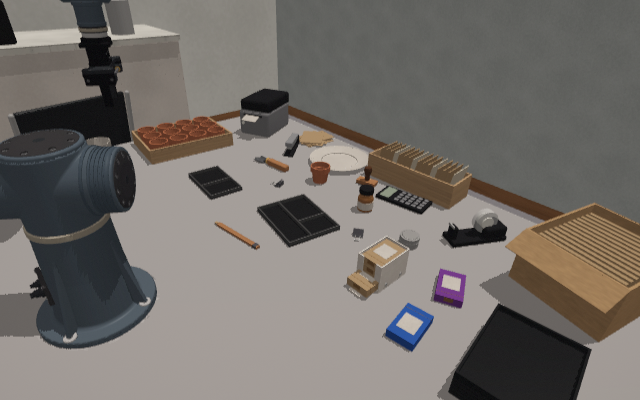

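```bash
cat >> h.py <<'E'
from scipy.optimize import minimize
def box(x0,x1,y0,y1,z0,z1): return np.array([[x,y,z] for x in(x0,x1) for y in(y0,y1) for z in(z0,z1)])/1000.
def cyl(*rz):
    a=np.linspace(0,2*np.pi,24,endpoint=False)
    return np.concatenate([np.c_[r*np.cos(a),r*np.sin(a),0*a+z] for r,z in rz])/1000.
M=dict(tray_garden=[box(-74.5,74.5,-94,94,0,14)],tray_window=[box(-50,50,-87,87,0,14)],
 pot=[cyl((22,0),(31,37),(31,55))],tin=[cyl((24,0),(24,30))],jar=[cyl((22,0),(22,37)),cyl((22,37),(20,54),(20,70))],
 trowel=[box(-11,11,-80,8,0,22),box(-3,3,8,26,3,8),box(-19,19,26,80,0,8)],carton=[box(-17,17,-27.5,27.5,6,26)])
def place(p,pts): c,s=np.cos(p[2]),np.sin(p[2]); return pts@np.array([[c,s,0],[-s,c,0],[0,0,1]])+[p[0],p[1],0]
S=4
def sil(n,parts,p):
    im=np.zeros((400*S,640*S),np.uint8)
    for q in parts:
        uv=(proj(n,place(p,q))+.5)*S
        cv2.fillConvexPoly(im,cv2.convexHull(uv.astype(np.float32)).round().astype(np.int32),1)
    return im
def fit(name,masks,p0,yaw=True):
    big={n:cv2.resize(m.astype(np.uint8),None,fx=S,fy=S,interpolation=cv2.INTER_NEAREST) for n,m in masks.items()}
    def f(v):
        p=[v[0]/10,v[1]/10,v[2] if yaw else 0]; c=0
        for n,b in big.items():
            s=sil(n,M[name],p); c+=1-(s&b).sum()/max(1,(s|b).sum())
        return c/len(big)
    v0=np.array([p0[0]*10,p0[1]*10,p0[2]])
    sx=np.vstack([v0]+[v0+d for d in([.08,0,0],[0,.08,0],[0,0,.15])])
    r=minimize(f,v0,method="Nelder-Mead",options=dict(initial_simplex=sx,maxiter=90,xatol=2e-3,fatol=1e-4))
    return np.array([r.x[0]/10,r.x[1]/10,r.x[2] if yaw else 0]),1-r.fun
def draw(im,n,name,p,col):
    for q in M[name]:
        h=cv2.convexHull(((proj(n,place(p,q))+.5)*4).astype(np.float32)).astype(np.int32); cv2.polylines(im,[h],True,col,1)
E
cat > fit.py <<'E'
from h import *
ims={n:vision.capture(n) for n in("top","side")}
g=lambda th,n,i=0: spotter.cut_out(th,n)[i]["mask"]
def gc(n,b):
    m=np.zeros((400,640),np.uint8); z=np.zeros((1,65)); cv2.grabCut(ims[n],m,tuple(b),z,z.copy(),5,cv2.GC_INIT_WITH_RECT); return (m&1)>0
near=lambda th,n,uv: min((d["mask"] for d in spotter.cut_out(th,n)),key=lambda m:np.hypot(*(np.argwhere(m).mean(0)[::-1]-uv)))
mk=dict(tray_garden={n:g("tray_garden",n) for n in ims},tray_window={n:g("tray_window",n) for n in ims},
 pot={"top":gc("top",(250,132,30,34)),"side":gc("side",(305,157,32,32))},tin={"top":gc("top",(382,160,25,25)),"side":g("tin","side")},
 jar={"top":g("jar","top"),"side":g("jar","side")},trowel={"top":g("trowel","top"),"side":near("trowel","side",(272,163))},
 carton={"top":near("carton","top",(403,240)),"side":near("carton","side",(362,283))})
yaw0=dict(tray_garden=-.15,tray_window=-.07,trowel=1.6-.05,carton=0); res={}
for k,m in mk.items():
    c=np.argwhere(m["top"]).mean(0)[::-1]; p0=ray("top",c,.015)[0]; p0[2]=yaw0.get(k,0)
    if k=="trowel": p0[2]=0.05
    cyl_=k in("pot","tin","jar")
    res[k],q=fit(k,m,p0,not cyl_); print(k,res[k].round(4),round(q,3),[round(fit(k,{n:m[n]},res[k],not cyl_)[1],2) for n in m],[fit(k,{n:m[n]},res[k],not cyl_)[0].round(3) for n in m])
import json; json.dump({k:list(v) for k,v in res.items()},open("poses.json","w"))
for n,(x0,y0,w,h) in dict(top=(240,130,190,130),side=(240,145,190,150)).items():
    b=cv2.resize(ims[n][:,:,::-1],None,fx=4,fy=4,interpolation=cv2.INTER_CUBIC)
    for k,p in res.items(): draw(b,n,k,p,(0,255,0))
    cv2.imwrite(f"pics/fit_{n}.png",b[y0*4:(y0+h)*4,x0*4:(x0+w)*4])
    if n=="top": cv2.imwrite("pics/fit_top_l.png",b[130*4:265*4,160*4:320*4])
E
python3 fit.py
```

```text
tray_garden [ 0.486  -0.0175 -0.1797] 0.967 [np.float64(0.97), np.float64(0.97)] [array([ 0.486, -0.017, -0.18 ]), array([ 0.486, -0.018, -0.181])]
tray_window [ 0.4181  0.305  -0.0807] 0.93 [np.float64(0.94), np.float64(0.92)] [array([ 0.418,  0.305, -0.081]), array([ 0.417,  0.308, -0.1  ])]
pot [0.6778 0.1084 0.    ] 0.785 [np.float64(0.78), np.float64(0.79)] [array([0.678, 0.109, 0.   ]), array([0.678, 0.108, 0.   ])]
tin [ 0.6248 -0.2729  0.    ] 0.747 [np.float64(0.88), np.float64(0.83)] [array([ 0.623, -0.271,  0.   ]), array([ 0.634, -0.275,  0.   ])]
jar [ 0.6676 -0.0959  0.    ] 0.924 [np.float64(0.92), np.float64(0.94)] [array([ 0.668, -0.096,  0.   ]), array([ 0.668, -0.095,  0.   ])]Traceback (most recent call last):
  File "fit.py", line 16, in <module>
    res[k],q=fit(k,m,p0,not cyl_); print(k,res[k].round(4),round(q,3),[round(fit(k,{n:m[n]},res[k],not cyl_)[1],2) for n in m],[fit(k,{n:m[n]},res[k],not cyl_)[0].round(3) for n in m])
                                                                             ~~~^^^^^^^^^^^^^^^^^^^^^^^^^^^^
  File "h.py", line 43, in fit
    r=minimize(f,v0,method="Nelder-Mead",options=dict(initial_simplex=sx,maxiter=90,xatol=2e-3,fatol=1e-4))
    res = _minimize_neldermead(fun, x0, args, callback, bounds=bounds,
                               **options)
    fxr = func(xr)
    fx = function(np.copy(x), *(wrapper_args + args))
  File "h.py", line 39, in f
    s=sil(n,M[name],p); c+=1-(s&b).sum()/max(1,(s|b).sum())
  File "h.py", line 31, in sil
    uv=(proj(n,place(p,q))+.5)*S
        ~~~~^^^^^^^^^^^^^^
  File "h.py", line 13, in proj
    K,r,t=cal(n); return cv2.projectPoints(np.atleast_2d(np.asarray(P,float)),r,t,K,None)[0][:,0]
          ~~~^^^
  File "h.py", line 4, in cal
    c=vision.get_calibration(n); return np.array(c["intrinsics"],float),np.array(c["rvec"],float).ravel(),np.array(c["tvec"],float).ravel()
ValueError: time passes only in moves, steps and waits
```

```bash
sed -i 's/^def cal(n):/import functools\n@functools.cache\ndef cal(n):/' h.py; time python3 fit.py
```

```text
tray_garden [ 0.4862 -0.0176 -0.1764] 0.969 [np.float64(0.97), np.float64(0.97)] [array([ 0.485, -0.018, -0.178]), array([ 0.486, -0.016, -0.179])]
tray_window [ 0.418   0.3055 -0.0847] 0.967 [np.float64(0.97), np.float64(0.97)] [array([ 0.418,  0.305, -0.077]), array([ 0.419,  0.306, -0.096])]
pot [0.6785 0.109  0.    ] 0.776 [np.float64(0.77), np.float64(0.79)] [array([0.678, 0.109, 0.   ]), array([0.68 , 0.109, 0.   ])]
tin [ 0.6245 -0.2731  0.    ] 0.779 [np.float64(0.89), np.float64(0.85)] [array([ 0.622, -0.272,  0.   ]), array([ 0.63 , -0.275,  0.   ])]
jar [ 0.6684 -0.0958  0.    ] 0.913 [np.float64(0.91), np.float64(0.93)] [array([ 0.668, -0.097,  0.   ]), array([ 0.669, -0.094,  0.   ])]
trowel [0.6298 0.3024 0.121 ] 0.795 [np.float64(0.82), np.float64(0.8)] [array([0.63 , 0.302, 0.121]), array([0.632, 0.303, 0.073])]
carton [ 0.4239 -0.308   0.0191] 0.464 [np.float64(0.93), np.float64(0.0)] [array([ 0.424, -0.308,  0.019]), array([ 0.424, -0.308,  0.019])]
real	0m30.566s
user	0m25.718s
sys	0m0.768s
```

View pics/fit_top.png

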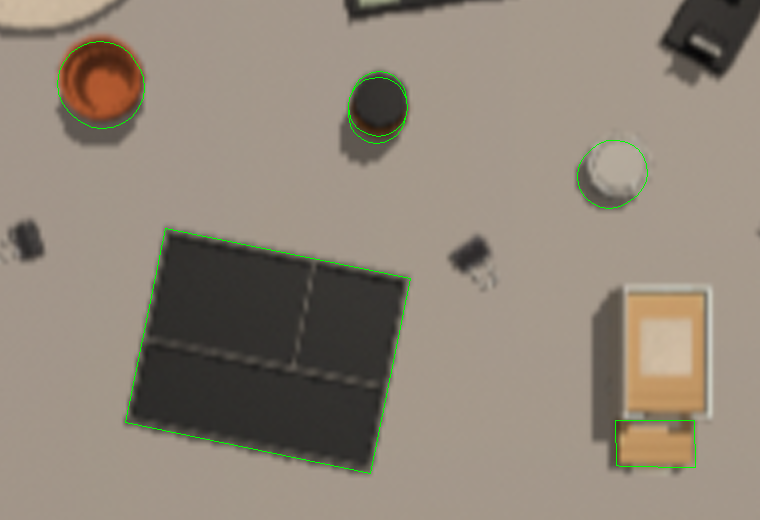

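View pics/fit_side.png

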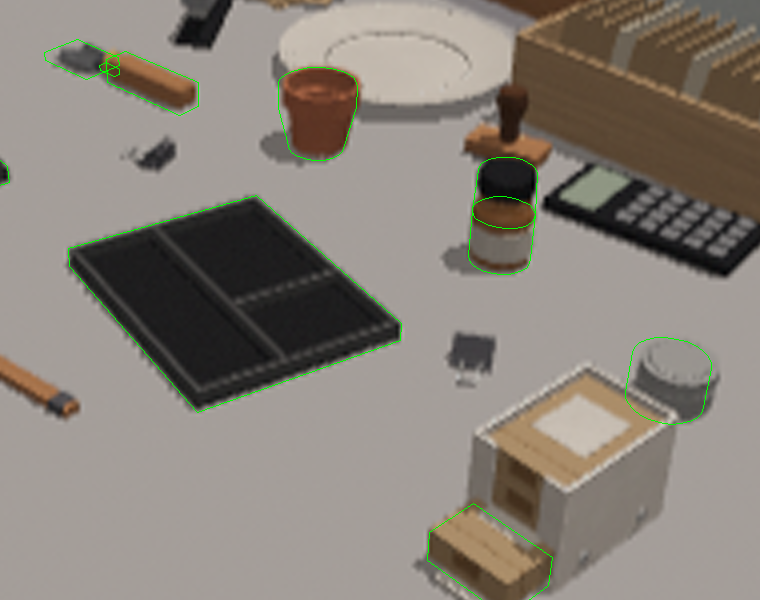

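View pics/fit_top_l.png

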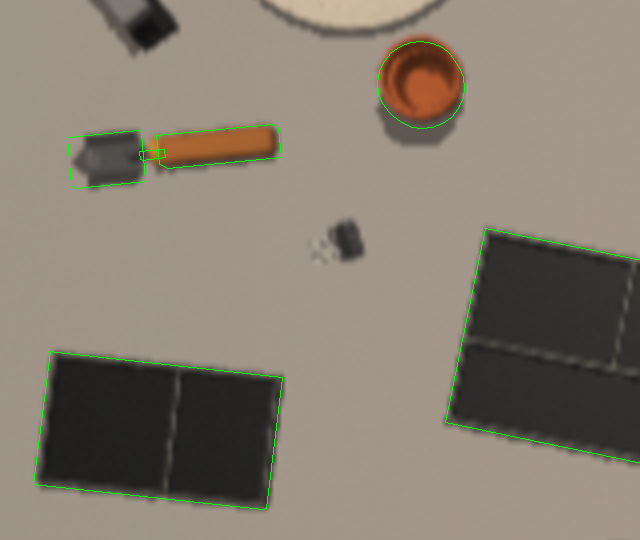

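The fits agree with the pictures. Both trays match closely: garden at (307,217) with the long compartment towards the robot, window at (200,237) with the larger one on the left.

The candidates, in top-camera pixels:
- **Carton:** kraft at (403,240), sticking out of the dispenser mouth, versus blue (447,245) and purple (445,195). The kraft one is meant; the other two are look-alikes lying loose.
- **Pot:** single pot at (265,149) versus the pots in the crate around (80,215). The single one is meant, because it stands alone on the table.
- **Trays:** the compartmented ones, not the open box at (512,231).

The pot and tin fits included shadow, so I'll refit those by colour and then draw the carton.

```bash
cat >> h.py <<'E'
import json
def pose(a,pos):
    "down pose with closing line along a (mod pi), wrist nearest mid-range"
    c=[(abs(q[5]),b) for b in(a,a+np.pi) for q in[arm.inverse_kinematics(pos,down(b))] if q is not None]
    return down(min(c)[1])
def go(xy,z,a):
    p=np.array([xy[0],xy[1],z]); q=pose(a,p); arm.move_ptp(p,q); return q
def up(z,v=.2): p=np.array(arm.read_tcp_pos()); p[2]=z; arm.movel(p,v=v)
def opening(mm): effector.set_gripper(mm/87.)
def stat(s=""): print(s,round(arm.read_clock(),1),np.round(arm.read_tcp_pos(),4),"w",round(arm.read_gripper_width()*87,1),"gf",round(arm.read_gripper_force(),1),"F",np.round(arm.read_wrist_force(),1))
P=lambda: {k:np.array(v) for k,v in json.load(open("poses.json")).items()}
def intray(tray,x,y): p=P()[tray]; return place(p,np.array([[x/1000,y/1000,0]]))[0][:2]
E
cat > refit.py <<'E'
from h import *
im={n:vision.capture(n).astype(int) for n in("top","side")}
def win(m,b):
    o=np.zeros((400,640),bool); x,y,w,h=b; o[y:y+h,x:x+w]=m[y:y+h,x:x+w]
    k,l,s,_=cv2.connectedComponentsWithStats(o.astype(np.uint8)); return l==1+s[1:,4].argmax()
red={n:i[...,0]-i[...,2] for n,i in im.items()}
M["handle"]=M["trowel"][:1]
mk=dict(pot={"top":win(red["top"]>45,(250,132,30,34)),"side":win(red["side"]>35,(305,157,32,32))},
 handle={"top":win(red["top"]>45,(190,152,45,28)),"side":win(red["side"]>35,(258,150,36,26))},
 carton={"top":win(red["top"]>38,(390,233,28,18)),"side":win(red["side"]>28,(343,268,38,34))},
 tin={"top":win(im["top"].sum(2)>480,(382,160,25,25))})
d=P() if __import__("os").path.exists("poses.json") else {}
for k,m in mk.items():
    f=lambda mm:fit(k,mm,d.get(k,d.get("trowel")),k in("handle","carton"))
    d["trowel" if k=="handle" else k]=f(m)[0]; print(k,*[(r[0].round(4),round(r[1],2)) for r in[f(m)]+[f({n:m[n]}) for n in m]])
rim=ray("top",(np.array([[626,286],[712,287],[624,418],[711,418]])+[960,520])/4-.5,.07)[:,:2]
tl,tr,bl,br=rim; ax=(tl+tr-bl-br)/2; yaw=np.arctan2(ax[1],ax[0]); c=rim.mean(0)
print("rim",c.round(4),"L",np.linalg.norm(ax).round(4),"W",np.linalg.norm(tl-tr).round(4),"yaw",yaw.round(4),"origin",(c-.0645*np.array([np.cos(yaw),np.sin(yaw)])).round(4))
json.dump({k:list(v) for k,v in d.items()},open("poses.json","w"))
E
python3 refit.py && python3 - <<'E'
from h import *
print({k:v.round(4) for k,v in P().items()})
p=P()["carton"]; go(p[:2],.16,p[2]+np.pi/2); stat("hover")
E
```

```text
pot (array([0.6849, 0.1106, 0.    ]), np.float64(0.93)) (array([0.685 , 0.1104, 0.    ]), np.float64(0.95)) (array([0.6854, 0.1136, 0.    ]), np.float64(0.92))
handle (array([0.6322, 0.31  , 0.1087]), np.float64(0.84)) (array([0.6321, 0.31  , 0.1093]), np.float64(0.88)) (array([0.6319, 0.3123, 0.1294]), np.float64(0.8))
carton (array([ 0.4239, -0.3074,  0.034 ]), np.float64(0.85)) (array([ 0.4236, -0.3081,  0.0232]), np.float64(0.89)) (array([ 0.427 , -0.3047,  0.0193]), np.float64(0.87))
tin (array([ 0.6293, -0.2771,  0.    ]), np.float64(0.43)) (array([ 0.6293, -0.2771,  0.    ]), np.float64(0.43))
rim [ 0.4906 -0.3068] L 0.0941 W 0.0614 yaw 0.0019 origin [ 0.4261 -0.307 ]
{'tray_garden': array([ 0.4862, -0.0176, -0.1764]), 'tray_window': array([ 0.418 ,  0.3055, -0.0847]), 'pot': array([0.6846, 0.1107, 0.    ]), 'tin': array([ 0.6263, -0.2761,  0.    ]), 'jar': array([ 0.6684, -0.0958,  0.    ]), 'trowel': array([0.6321, 0.3102, 0.1089]), 'carton': array([ 0.4239, -0.3075,  0.0304])}
hover 5.5 [ 0.4243 -0.3069  0.16  ] w 87.2 gf 0.0 F [1.  0.8 0. ]
```

```bash
python3 - <<'E'
from h import *
print("tin",ray("top",[394.0,171.25],.03),"jar",ray("top",[334.25,155.5],.07))
yaw=.015; o=np.array([.425,-.3073]); u=np.array([np.cos(yaw),np.sin(yaw)])
g=o-.003*u
go(g,.1,yaw+np.pi/2); up(.0155,.12); stat("low"); effector.set_gripper(0.0); stat("grip")
for s in(.02,.045,.066):
    arm.movel([*(g-s*u),.0155],v=.06); stat("pull")
save("side","pull.png"); cv2.imwrite("pics/pull.png",cv2.resize(cv2.imread("pics/pull.png")[190:360,260:480],None,fx=3,fy=3))
E
```

```text
tin [[ 0.6283313  -0.27521963  0.03      ]] jar [[ 0.6649522 -0.0960277  0.07     ]]
low 6.8 [ 0.4222 -0.3069  0.0163] w 86.5 gf 0.0 F [ 0.1  0.2 -0. ]
grip 7.4 [ 0.4217 -0.3064  0.0156] w 54.3 gf 30.0 F [-0.2  0.4  2.2]
pull 7.9 [ 0.4008 -0.3076  0.0156] w 54.5 gf 30.0 F [-2.8 -1.8  3.9]
pull 8.4 [ 0.3758 -0.3075  0.0155] w 54.9 gf 30.0 F [-3.   0.5  4.3]
pull 8.9 [ 0.3552 -0.3079  0.0154] w 54.4 gf 30.0 F [-1.7  0.2  1.9]
```

View pics/pull.png

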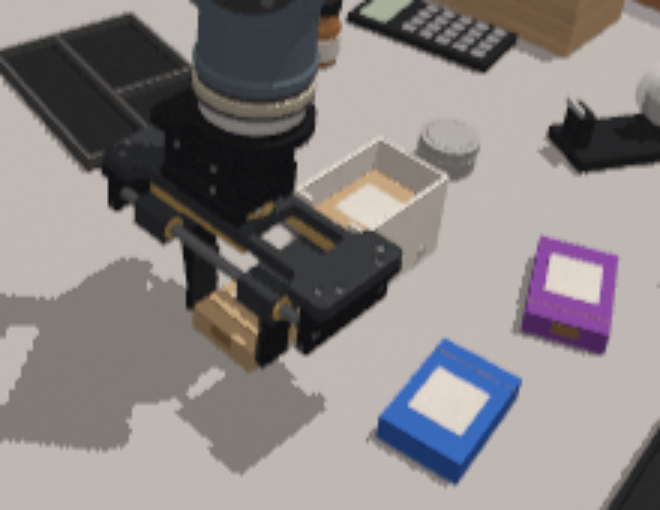

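```bash
python3 - <<'E'
from h import *
d=P(); d["tin"][:2]=.6283,-.2752; d["jar"][:2]=.6665,-.0959
json.dump({k:list(v) for k,v in d.items()},open("poses.json","w"))
q=arm.read_eef_rot(); b=2*np.arctan2(q[2],q[1])-np.pi/2; carx=.015; ty=d["tray_garden"][2]
up(.13,.15); stat("lift")
best=None
for s in(1,-1):
    t=intray("tray_garden",31,35.5-s*28.5); a=b+(ty+s*np.pi/2-carx)
    j=arm.inverse_kinematics([*t,.13],down(a))
    print(s,t,None if j is None else np.round(j,2))
    if j is not None and (best is None or abs(j[5])<best[0]): best=(abs(j[5]),t,a)
_,t,a=best
arm.move_ptp([*t,.13],down(a)); arm.movel([*t,.04],v=.15); arm.movel([*t,.0155],v=.05); stat("down")
opening(66); stat("rel"); up(.13)
save("side","c1.png"); im=cv2.imread("pics/c1.png"); cv2.imwrite("pics/c1.png",cv2.resize(im[150:300,230:430],None,fx=4,fy=4))
E
```

```text
lift 9.9 [ 0.3552 -0.3075  0.1295] w 54.6 gf 30.0 F [-0.1  0.4 -1.1]
1 [ 0.517904   -0.01611027] [-0.25  0.52  1.79 -0.    0.83 -0.07]
-1 [0.52790602 0.04000532] None
down 12.6 [ 0.5178 -0.016   0.0152] w 54.6 gf 30.0 F [-0.2 -0.8 -0.8]
rel 13.1 [ 0.5179 -0.0161  0.0156] w 65.9 gf 0.0 F [-0.7 -0.7 -0.2]
```

View pics/c1.png

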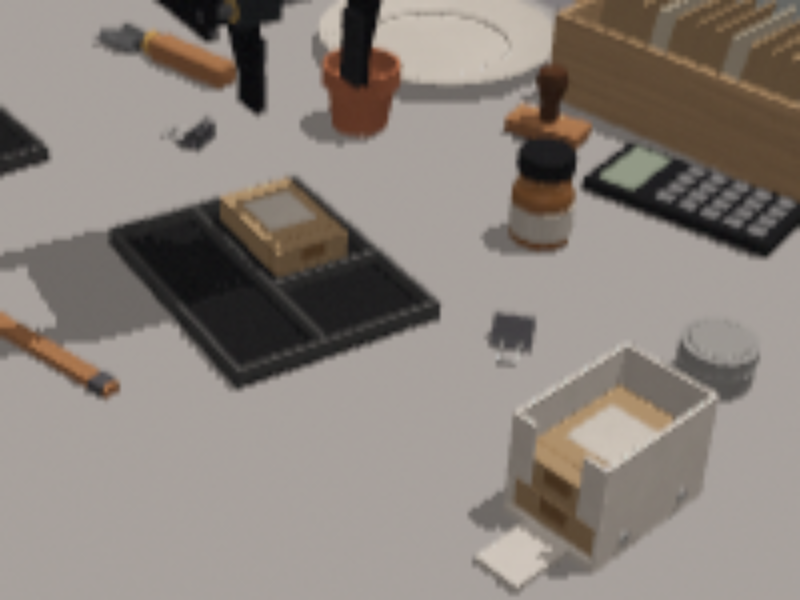

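The carton lies flat in the large compartment, seen near (300,207) in the full side picture. The two upper cartons are still in the dispenser. Jar next.

```bash
cat >> h.py <<'E'
def soft(xy,z0,zmin):
    "from above, creep down until the object bears on the floor"
    arm.movel([*xy,z0+.004],v=.06); arm.dwell(.2); f0=np.mean([arm.read_wrist_force()[2] for _ in range(5)]); z=z0+.002
    while z>=zmin:
        arm.movel([*xy,z],v=.02); f=arm.read_wrist_force()[2]
        if f-f0>1.5: break
        z-=.0005
    stat(f"touch f0={f0:.1f}")
def crop(n,f,b,k):
    im=save(n,f); x,y,w,h=b; cv2.imwrite("pics/"+f,cv2.resize(im[y:y+h,x:x+w,::-1],None,fx=k,fy=k))
E
python3 - <<'E'
from h import *
d=P(); ty=d["tray_garden"][2]; j=d["jar"][:2]
up(.16); opening(80); go(j,.14,np.pi/2); up(.014,.12); stat("low"); effector.set_gripper(0.); stat("grip"); up(.16)
t=intray("tray_garden",31,-56.5); go(t,.16,ty); arm.movel([*t,.05],v=.15); stat("pre")
soft(t,.018,.0155); opening(62); stat("rel"); up(.16)
h=d["trowel"]; g=place(h,np.array([[0,-.008,0]]))[0][:2]; print(g)
opening(60); go(g,.12,h[2]); stat("trowel")
crop("side","j1.png",(230,150,200,150),4)
E
```

```text
low 17.2 [ 0.6667 -0.0957  0.0149] w 79.8 gf 0.0 F [0.4 0.5 0.2]
grip 17.9 [ 0.666  -0.0957  0.0141] w 43.2 gf 30.0 F [-0.3 -0.8  0.6]
pre 21.0 [ 0.5074 -0.0789  0.0504] w 43.3 gf 30.0 F [ 0.2  0.5 -0.8]
touch f0=-0.9 23.3 [ 0.5068 -0.0786  0.018 ] w 42.9 gf 30.0 F [-0.8 -0.5  5.3]
rel 24.0 [ 0.5068 -0.0786  0.0174] w 62.2 gf 0.0 F [-0.4 -0.3 -0.4]
[0.63297404 0.30225745]
trowel 26.6 [0.6332 0.3007 0.1201] w 59.9 gf 0.0 F [ 0.3 -1.   0.4]
```

View pics/j1.png

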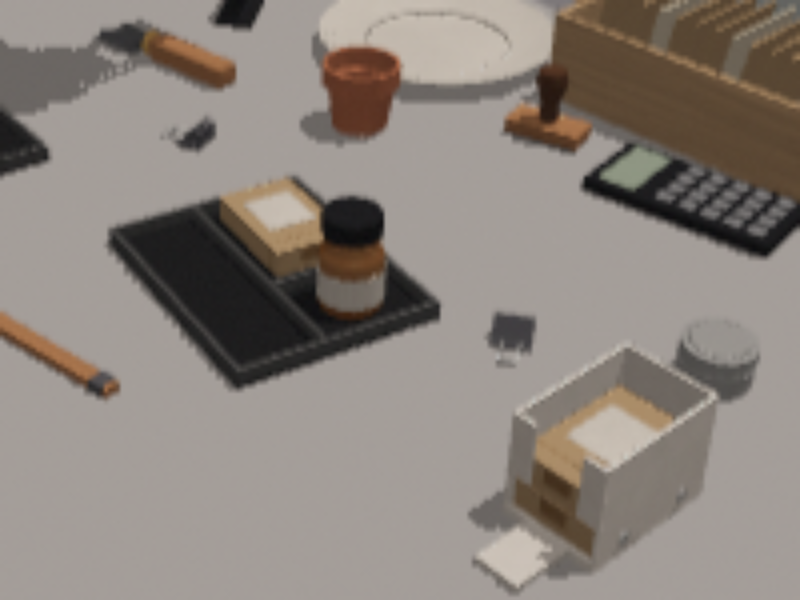

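The jar stands upright in the smallest compartment, near (318,215) in the full side picture. Trowel next; I'll recheck its ends from the first top picture.

```bash
python3 - <<'E'
from h import *
d=P(); T=d["tray_garden"]
e=ray("top",[229,165],.022)[0][:2]; tip=ray("top",[177.5,169],.005)[0][:2]; v=tip-e; yaw=np.arctan2(-v[0],v[1]); o=(e+tip)/2
print(e,tip,"len",np.linalg.norm(v),"yaw",yaw,"mid",o)
yaw=.5*yaw+.5*.109; u=np.array([-np.sin(yaw),np.cos(yaw)])
m=np.array([.6315,o[1]]); g=m-.008*u
b=None
q=go(g,.1,yaw); b=2*np.arctan2(q[2],q[1])-np.pi/2
up(.012,.12); stat("low"); effector.set_gripper(0.); stat("grip"); up(.15); stat("lift")
a=b+T[2]-yaw; t=intray("tray_garden",-41.5,-8)
arm.move_ptp([*t,.15],down(a)); arm.movel([*t,.045],v=.15); stat("pre")
json.dump(dict(t=list(t),a=a),open("t.json","w"))
crop("side","t1.png",(230,150,200,150),4)
E
```

```text
[0.6372552  0.21966448] [0.62382536 0.38126216] len 0.16215476692448147 yaw 0.08291605399698498 mid [0.63054028 0.30046332]
low 27.8 [0.6321 0.2908 0.0128] w 59.7 gf 0.0 F [-0.5 -1.2  1. ]
grip 28.5 [0.6314 0.2904 0.0121] w 21.6 gf 29.8 F [ 0.1 -0.   1. ]
lift 29.4 [0.6302 0.2901 0.1487] w 21.5 gf 29.8 F [-0.   0.3 -0.1]
pre 31.6 [ 0.4445 -0.018   0.0452] w 21.6 gf 29.8 F [ 0.9 -0.1 -0.7]
```

View pics/t1.png

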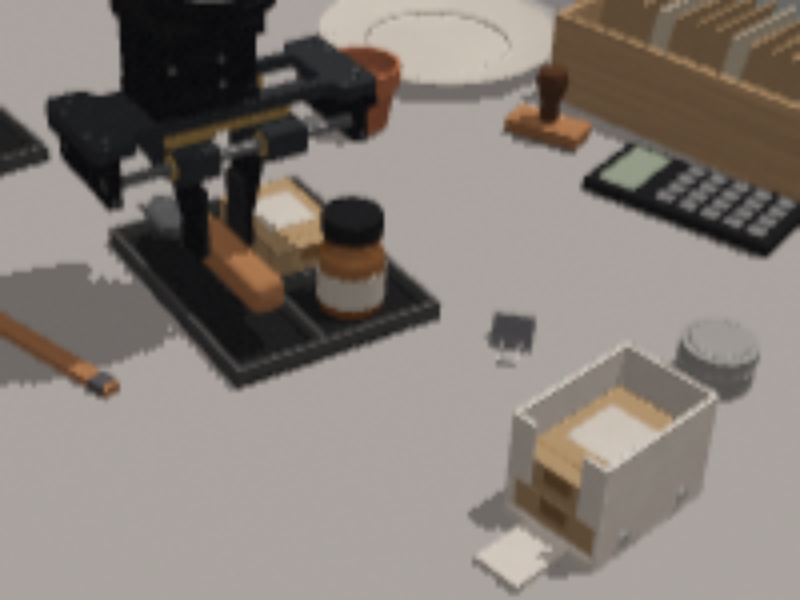

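```bash
python3 - <<'E'
from h import *
T=P()["tray_garden"]; c=place(T,np.array([[-.0415,0,0]]))[0]; q=[c[0],c[1],T[2]]
for x,y,z in[(-11,-80,33),(11,-80,33),(-11,-80,55),(11,-80,55)]:
    uv=proj("side",place(q,np.array([[x,y,z]])/1000))[0]; print((x,y,z),((uv+.5-[230,150])*4).round())
E
```

```text
(-11, -80, 33) [258. 325.]
(11, -80, 33) [290. 315.]
(-11, -80, 55) [258. 295.]
(11, -80, 55) [290. 285.]
```

```bash
python3 - <<'E'
from h import *
T=P()["tray_garden"]
im=cv2.resize(vision.capture("side")[:,:,::-1],None,fx=8,fy=8,interpolation=cv2.INTER_CUBIC)
for dy,col in((0,(0,255,0)),(.008,(0,255,255))):
    c=place(T,np.array([[-.0415,dy,0]]))[0]; q=[c[0],c[1],T[2]]
    for m in M["trowel"]:
        uv=((proj("side",place(q,m+[0,0,.033]))+.5)*8).astype(np.float32); cv2.polylines(im,[cv2.convexHull(uv).astype(np.int32)],True,col,1)
cv2.imwrite("pics/t2.png",im[190*8:260*8,250*8:345*8])
E
```

```text
(no output)
```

View pics/t2.png

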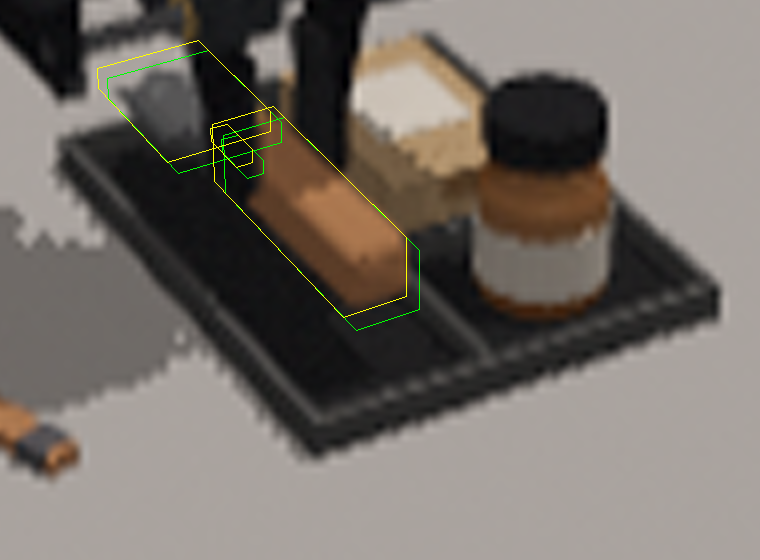

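```bash
python3 - <<'E'
from h import *
t=intray("tray_garden",-41.5,-15)
arm.movel([*t,.045],v=.1); soft(t,.016,.0152); opening(36); stat("rel"); up(.15)
p=P()["pot"][:2]; opening(87); go(p,.16,np.pi/2); stat()
crop("side","t3.png",(240,180,120,80),6)
E
```

```text
touch f0=-1.7 33.4 [ 0.4426 -0.0251  0.017 ] w 21.4 gf 29.8 F [ 0.3  0.8 -0.2]
rel 34.0 [ 0.4427 -0.0251  0.017 ] w 35.8 gf 0.0 F [-0.4 -0.7 -0.3]
 37.4 [0.684  0.1103 0.1597] w 86.8 gf 0.0 F [-0.9  0.1  0.5]
```

View pics/t3.png

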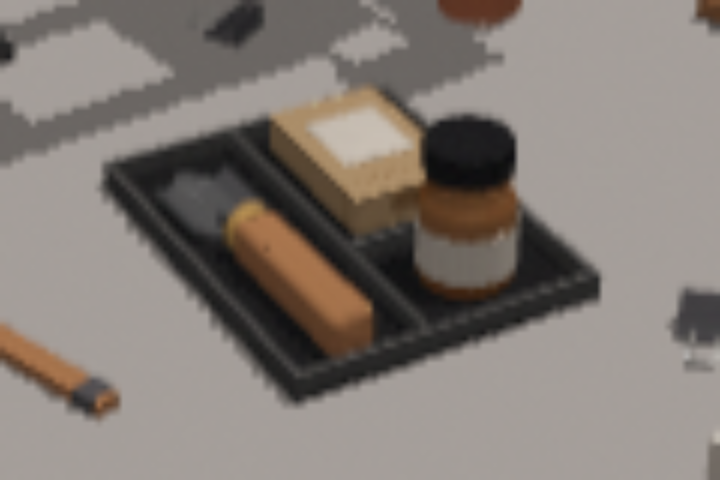

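```bash
cat > tf.py <<'E'
from h import *
T=P()["tray_garden"]
im={n:vision.capture(n).astype(int) for n in("top","side")}
def comp(m,b):
    o=np.zeros((400,640),np.uint8); x,y,w,h=b; o[y:y+h,x:x+w]=m[y:y+h,x:x+w]
    k,l,s,_=cv2.connectedComponentsWithStats(o); return l==1+s[1:,4].argmax()
a=comp(im["side"][...,0]-im["side"][...,2]>35,(270,205,36,38)); 
# top: handle
c=proj("top",place(T,np.array([[-.0415,-.04,.015]])))[0].astype(int)
b=comp(im["top"][...,0]-im["top"][...,2]>40,(c[0]-30,c[1]-14,56,28))
for dz in(0,.004,.014):
    M["h"]=[M["trowel"][0]+[0,0,dz]]
    for mm in({"side":a},{"top":b},{"side":a,"top":b}):
        p0=place(T,np.array([[-.0415,-.003,0]]))[0]; p0[2]=T[2]
        p,q=fit("h",mm,p0); l=(p[:2]-T[:2])@np.array([[np.cos(T[2]),-np.sin(T[2])],[np.sin(T[2]),np.cos(T[2])]])
        print(dz,list(mm),(l*1000).round(1),(p[2]-T[2]).round(3),round(q,3),[int(m.sum()) for m in mm.values()])
E
python3 tf.py
```

```text
0 ['side'] [-39.1   9.6] 0.018 0.861 [303]
0 ['top'] [-41.5   1.2] 0.026 0.866 [264]
0 ['side', 'top'] [-40.8   5.7] 0.015 0.825 [303, 264]
0.004 ['side'] [-39.3   5.1] -0.001 0.858 [303]
0.004 ['top'] [-41.2   2. ] 0.031 0.869 [264]
0.004 ['side', 'top'] [-40.9   4.6] 0.011 0.858 [303, 264]
0.014 ['side'] [-45.4  -6.1] -0.016 0.855 [303]
0.014 ['top'] [-41.    0.6] 0.016 0.88 [264]
0.014 ['side', 'top'] [-41.3  -0.4] 0.0 0.78 [303, 264]
```

```bash
python3 - <<'E'
from h import *
d=P(); ty=d["tray_window"][2]; p=d["pot"][:2]
up(.028,.12); stat("low"); effector.set_gripper(0.); stat("grip"); up(.16); stat("lift")
t=intray("tray_window",0,37); go(t,.16,ty); arm.movel([*t,.06],v=.15); stat("pre")
soft(t,.032,.029); opening(82); arm.dwell(.3); stat("rel"); up(.16)
n=d["tin"][:2]; opening(80); go(n,.12,np.pi/2+.5); stat("tin")
im=vision.capture("side"); cv2.imwrite("pics/p1.png",cv2.resize(im[130:270,170:430,::-1],None,fx=3,fy=3))
E
```

```text
low 38.8 [0.6851 0.1101 0.029 ] w 87.3 gf 0.0 F [0.8 1.2 0.7]
grip 39.4 [0.6844 0.11   0.0283] w 61.3 gf 30.0 F [-0.6 -0.3  2.3]
lift 40.2 [0.6831 0.11   0.1587] w 61.2 gf 30.0 F [-0.1  0.2 -1.3]
pre 42.4 [0.422  0.3425 0.0604] w 61.2 gf 30.0 F [ 0.6  0.2 -1.1]
touch f0=-1.4 44.4 [0.4212 0.3424 0.0323] w 60.9 gf 30.0 F [-0.3 -0.1  2.2]
rel 45.4 [0.4212 0.3424 0.032 ] w 81.8 gf 0.0 F [ 0.3 -0.9  0.2]
tin 48.8 [ 0.6286 -0.2737  0.1201] w 80.1 gf 0.0 F [ 0.6 -1.  -0.6]
```

View pics/p1.png

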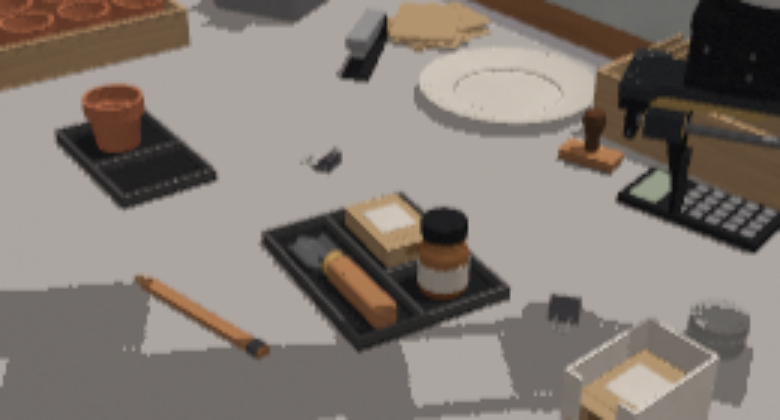

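```bash
python3 - <<'E'
from h import *
d=P(); ty=d["tray_window"][2]; n=d["tin"][:2]
go(n,.1,np.pi/2); up(.012,.12); stat("low"); effector.set_gripper(0.); stat("grip"); up(.16); stat("lift")
t=intray("tray_window",0,-48); go(t,.16,ty); arm.movel([*t,.05],v=.15); stat("pre")
soft(t,.016,.0152); opening(60); arm.dwell(.3); stat("rel"); up(.2)
go((.45,-.25),.25,np.pi/2); opening(87); arm.dwell(.5); stat("away")
for c,b,k in(("side",(170,130,260,180),3),): crop(c,"end_side.png",b,k)
crop("top","end_top.png",(160,130,270,140),2.9)
E
```

```text
low 50.3 [ 0.6292 -0.275   0.0127] w 79.9 gf 0.0 F [0.1 0.2 1.2]
grip 50.9 [ 0.6287 -0.2748  0.0123] w 47.0 gf 30.0 F [-1.2 -0.3  1.4]
lift 51.8 [ 0.6277 -0.2742  0.1586] w 47.3 gf 30.0 F [-1.1  0.7 -1.7]
pre 54.8 [0.4146 0.2577 0.0504] w 46.9 gf 30.0 F [-0.2  0.9 -0.4]
touch f0=-1.4 56.4 [0.4139 0.2577 0.017 ] w 47.1 gf 30.0 F [-0.5  0.1  0.1]
rel 57.2 [0.4139 0.2577 0.017 ] w 60.4 gf 0.0 F [-1.5 -0.  -0.2]
away 61.5 [ 0.45 -0.25  0.25] w 87.1 gf 0.0 F [ 0.3 -0.9 -0.2]
```

View pics/end_side.png

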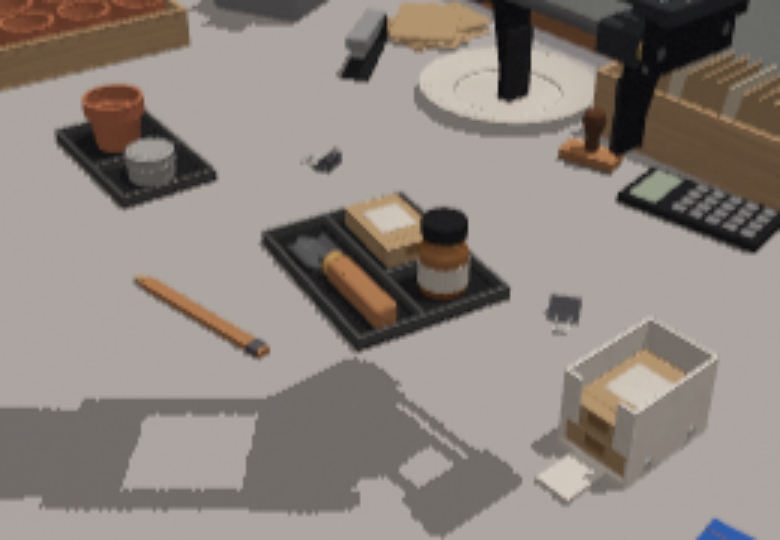

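View pics/end_top.png

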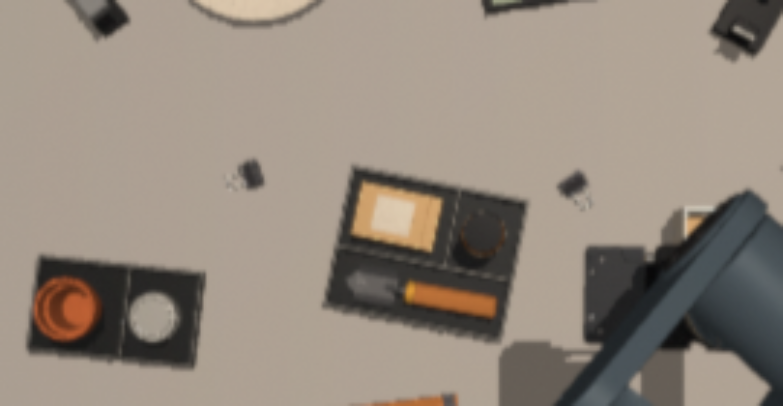

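The end pictures show all five things in their compartments: pot and tin at about (183,238) and (213,239) in the top camera, and carton, jar and trowel around (307,217). The other cartons are still in the dispenser and the robot is clear of everything.

```bash
python3 -c "
from h import *
print(workorder.sign_off(), arm.read_clock())"
```

```text
the job is handed in; nothing more can be done
the job is handed in; nothing more can be done
```

Both growing kits are made up in the order asked and the job is handed in, at about 62 s of the 136 s allowed; the final pictures show every item in its compartment, but sign-off returned no verdict.

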